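# Select the marked gear on the watchmaker's lathe

## Robot

A 6-joint arm with a two-finger parallel gripper is mounted at the origin on the work surface. World frame = base frame: x ahead of the robot, y to its left, z up, the work surface at z = 0. Lengths are in m, angles in rad, forces in N, time in s.
With the tool pointing down it reaches from about 0.3 to 0.85 m from the base axis. Payload 5.4 kg.
Tool frame: the origin (TCP) lies midway between the tips of the shut fingers; the grasp point (between the pads) lies 19 mm behind it; z points along the fingers, y is the line along which they close (so a half turn about z gives the same grasp; the last joint's range is limited). The gripper opens to 85 mm and grips with 20 to 120 N. Pads are 22 mm wide; open, the fingers measure 114 mm over their backs; the gripper's body (76 mm by 85 mm) begins 54 mm behind the grasp point. The pads swing forward as they close: fully open they stand 13 mm farther back than shut.
Start: joints at [-1.535, 0.158, 1.597, -0, 1.386, -0.21], TCP at [0.14, -0.558, 0.231] pointing down, gripper open.
Joint ranges: [-2.91, 2.91], [-0.94, 2.29], [0.18, 2.7], [-1.29, 4.43], [0.17, 2.64], [-3, 3]. Speed limits (rad/s): [2.57, 2.57, 3.14, 3.14, 3.14, 3.14].

## Interface

Orientations are given as a unit quaternion [w, x, y, z].
In Python, from workcell import arm gives the robot as it stands.
- The arm moves only by the tool servo_tool, never from a script. Its argument "plan" is a list that holds one entry, the list of rows, each a list of 5 numbers: the opening, from 0 (shut) to 1 (fully open), then the shift along the tool's x, y, z scaled (see below), then the turn about the tool's z scaled (see below). In form: [[[hand, tx, ty, tz, yaw], ...]]. A call has 1 to 10 rows; each row shifts and turns the commanded pose from where the row before left it, along the tool's axes as they then stand; what a row does not reach is not made up. The controller multiplies each number of a shift by 20 mm and each number of a turn by 0.12 rad. A row lasts 1/12 s, in which the tool goes at most 41.7 mm and 7.16 degrees, less where a joint would pass 70% of its speed; a pose out of reach is approached as far as the arm can. A call with a number of a shift or a turn outside -1 to 1 is refused whole. A call with a gripper value outside its range is refused whole. The fingers move at their own pace and stop on an object; "force" is the grip in N (left out, the last holds). Time passes only in rows, so rows that do not move let the fingers close. It gives the time, the measured TCP pose, the force, the opening and the grip force at its end, in the units of the state.
- arm.observe(): the state, without advancing time (a new reading comes with each control period).
- arm.get_image(name): name is "scene" or "top"; returns the picture (384x512x3 uint8, red, green, blue); there is no depth.
- arm.get_calibration(name): a dict with "fx", "fy", "cx", "cy" (pixels), "T" (4x4, takes a point from camera to world coordinates). Camera axes: x right, y up, looking along -z (the intrinsics and any distortion apply to the point x, -y, -z); pixel columns grow to the right and rows downward; lengths in m; the calibration is good to about 2 mm. A picture is of the moment at which its call begins. get_calibration takes no time and is no camera call.
- arm.sign_off(): hands the job in; it is judged then, once.
The state is a dict: "time_s": time; "joints": joint angles; "joint_velocities": joint speeds; "effort": joint torques, N m; "tcp_pos": TCP position; "tool_rot": TCP orientation; "wrist_force": force on the tool from outside, world axes, zero at the start; "ft_torque": the same for the moment, N m; "grip_width": finger opening in m; "grasp_force": force on a finger pad.
Only numpy, scipy, OpenCV 4.12 (cv2) and the standard library are available. Lean on these libraries where they do the work, as an engineer would, in place of code of your own. Each camera call takes 0.05 s, during which the arm holds its last target. There are 200 camera calls.

## Task

The lathe gearbox is parked with its lever in the middle slot of the gate. With the fingertips, push the lever through the gate to the slot end marked by the bar-shaped brass tab, fully home, without putting it into any of the gears marked by round tabs on the way, and then take the hand away. Push gently, do not force the lever, and leave the tools and parts lying around where they are.

Things in the scene. Friction and masses are not known exactly. Their poses are not given: they have to be found in the camera images.
- gearbox: fixed grey gearbox of a bench lathe; origin at bench level under the gate's centre, x away from the robot ('far'), y left, z up. Housing x -85 to 85, y -85 to 155, top 65 above the bench; a headstock (100 high, with chuck) adjoins at y 155 to 267, a pulley (56 dia) at y -85 to -121. On top an aluminium gate plate 136 (x) x 124 (y), upper face at z 75, only the lever stands over 5 above it
- gate (a point): centre of the gate plate's upper face, axes as the gearbox. Cut into the plate is a double-H slot, 15 wide: a cross channel along y at x = 0 and three straight slots along x, at y = -34, 0 and 34; the lever's centre runs on these lines (2.5 mm play each side), in the slots from stop to stop, x -30 to 30. The middle slot is for parking and has no tabs; brass tabs mark the four ends of the two outer slots
- knob (a point): centre of the top face of the lever's knob, 134 above the bench. The lever is an upright steel post, 10 dia, with a black barrel knob 24 dia from z 98 to z 134. It stays upright and slides as a whole in the gate, stopped by the slot walls (friction about 2 N, light damping, no spring or detent: it stays where it is left); it cannot be pulled out
- cross (a joint): sideways position of the lever's centre along the gearbox y axis, m: +0.034 left slot, 0 middle slot, -0.034 right slot
- shift (a joint): position of the lever's centre along the gearbox x axis, m: 0 in the cross channel, +0.030 against the stop at the far end of a slot, the same negative at its near end. Starts anywhere in the middle slot
- tab_bar: the bar-shaped brass tab, 38 long (gearbox y) x 9 x 5 high, fixed to the gate plate, the mark of the wanted gear. Origin at its underside centre, on the line of one outer slot, 24 mm beyond where the lever's centre comes to rest at that slot end (tabs lie at gearbox x +-54, y +-34); which of the four ends it marks changes from run to run
- tab_round1: round brass tab, 16 dia x 5 high, fixed to the gate plate, marks another slot end (one of the other three), placed in the same way as the bar tab
- tab_round2: round brass tab, 16 dia x 5 high, fixed to the gate plate, marks another slot end (one of the other three), placed in the same way as the bar tab
- tab_round3: round brass tab, 16 dia x 5 high, fixed to the gate plate, marks another slot end (one of the other three), placed in the same way as the bar tab
- loupe: black eyepiece loupe, 34 dia x 34 high, standing on the gearbox top left of the gate; loose, leave alone; origin at its underside centre
- movement: watch movement in a green holder, 32 dia x 16 high, on the gearbox top left of the gate; loose, leave alone; origin at its underside centre
- oil_pot: steel oil pot, 40 dia x 38 high, on the bench right of the gearbox; loose, leave alone; origin at its underside centre
- jar: glass jar with black lid, 50 dia x 56 high, on the bench right of the gearbox; loose, leave alone; origin at its underside centre
- screwdriver: screwdriver, 130 long, lying on the bench on the robot's side of the gearbox; loose, leave alone
- collet_block: wooden block 50 x 90 x 22 with six steel collets standing 18 out of it, on the bench beyond the gearbox; loose, leave alone; origin at its underside centre
- blower: grey rubber dust blower, 48 dia x 70 high, on the bench beyond the gearbox; loose, leave alone; origin at its underside centre

How it is judged:
On the way, in this order (a step that is already met when the one before it is completed fails the run):
1. the lever is in line with the outer slot that the bar tab marks (y of knob in the frame of tab_bar between -0.006 and 0.006 m), for 0.05 s.
2. the lever is fully home at the end marked by the bar tab (horizontal distance between knob and tab_bar below 0.0285 m), for 0.2 s.
At the end, for the whole second after the job is handed in: The lever rests at the slot end marked by the bar tab: its centre within 28.5 mm horizontally of that tab's centre (24 mm when fully home, so within about 4.5 mm of the stop), and it does not move (horizontal distance between knob and tab_bar below 0.0285 m and velocity of joint cross between -0.01 and 0.01 m/s and velocity of joint shift between -0.01 and 0.01 m/s); the robot touches nothing.
It fails at once if the lever is put into a gear marked by a round tab (its centre comes within 34 mm of a round tab, i.e. about 10 mm short of that slot's stop) (horizontal distance between knob and tab_round1 below 0.034 m or horizontal distance between knob and tab_round2 below 0.034 m or horizontal distance between knob and tab_round3 below 0.034 m).
It fails at once if the lever is forced: pressed or squeezed with more than 30 N, summed over the contacts, by the fingers or any part of the arm (contact force between any of the fingers, the arm and shift above 30 N).
It fails at once if one of the loose things around is lifted, carried or pushed more than 20 mm from its place (distance of any of loupe, movement, oil_pot, jar, screwdriver, collet_block, blower from where it was at the start of the episode above 0.02 m).
It also fails if it takes over 54 s, if anything falls off the work surface, if the arm or the gripper's body presses on something with over 40 N, if the wrist force passes 120 N, or if a joint passes its speed limit or range.

## Working session

There is one attempt and no reset: what is moved stays moved. The work goes in short steps, Python scripts to look and compute and a tool call to move; the robot and the scene stay as the last step left them, time stands still between calls to the robot, and variables do not carry over. Pictures are saved under pics/ and viewed, at most 10 in all, crops included, and the job is handed in when it is done.

Besides the shell and the picture viewer there is one more tool, called after "Call:" as name(argument=value, ...) on one line, values as JSON. servo_tool: Moves the arm, as the interface text tells. Its arguments: {"type":"object","properties":{"plan":{"type":"array","items":{"type":"array","items":{"type":"array","items":{"type":"number"}}}},"force":{"type":"number"}},"required":["plan"]}

```bash
mkdir -p pics
python3 - <<'E'
from workcell import arm
import cv2,numpy as np
for n in("top","scene"):
    im=arm.get_image(n); cv2.imwrite(f"pics/{n}0.png",im[:,:,::-1])
    c=arm.get_calibration(n); print({k:(np.round(v,4).tolist()) for k,v in c.items()})
print(arm.observe())
E
```

```text
{'fx': 454.2547, 'fy': 454.2547, 'cx': 255.9475, 'cy': 192.7177, 'T': [[-0.0157, 0.9963, -0.0848, 0.5231], [-0.9991, -0.0189, -0.0377, -0.0532], [-0.0392, 0.0841, 0.9957, 0.9059], [0.0, 0.0, 0.0, 1.0]]}
{'fx': 363.7116, 'fy': 363.7116, 'cx': 257.1177, 'cy': 192.51, 'T': [[0.16, -0.7159, 0.6796, 1.131], [0.9871, 0.1188, -0.1072, -0.1166], [-0.004, 0.688, 0.7257, 0.6862], [0.0, 0.0, 0.0, 1.0]]}
{'time_s': 0.1, 'joints': array([-1.53511072e+00,  1.58982901e-01,  1.59811706e+00, -1.10781717e-05,
        1.38622949e+00, -2.10106969e-01]), 'joint_velocities': array([-0.00025025, -0.00119106, -0.00393667, -0.00073141,  0.00194284,
        0.00067497]), 'effort': array([-4.23609627e-04, -3.96990430e+01, -3.32337821e+01, -2.97961788e-04,
        4.16113864e-03,  7.13895503e-06]), 'tcp_pos': array([ 0.13986407, -0.55715935,  0.23041174]), 'tool_rot': array([-8.65570644e-04,  9.92457252e-01,  1.22588129e-01,  7.02140729e-05]), 'wrist_force': array([ 0.14414247,  0.25916596, -0.58887196]), 'ft_torque': array([-0.03123308,  0.01279429,  0.08215428]), 'grasp_force': 0.0, 'grip_width': 0.08546396061907846}
```

View pics/top0.png

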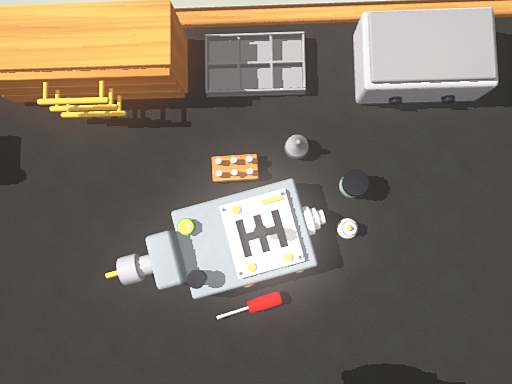

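View pics/scene0.png

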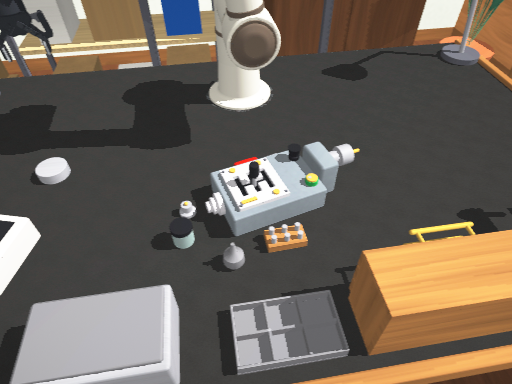

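The top view shows the bar tab at about (272,200), the far-right end. The round tabs are at (237,210), (251,267) and (288,257). Next I'll measure them and the knob.

```bash
cat > h.py <<'E'
import cv2,numpy as np
from workcell import arm
def ray(n,px):
    c=arm.get_calibration(n);T=np.array(c["T"])
    d=T[:3,:3]@np.array([(px[0]-c["cx"])/c["fx"],-(px[1]-c["cy"])/c["fy"],-1]);return T[:3,3],d
def onz(n,px,z):
    o,d=ray(n,px);return (o+d*(z-o[2])/d[2])[:2]
def proj(n,p):
    c=arm.get_calibration(n);T=np.array(c["T"]);q=T[:3,:3].T@(np.array(p)-T[:3,3])
    return np.array([c["cx"]-c["fx"]*q[0]/q[2],c["cy"]+c["fy"]*q[1]/q[2]])
def blobs(n,im,lo,hi,box,amin=15):
    m=cv2.inRange(cv2.cvtColor(im,cv2.COLOR_RGB2HSV),lo,hi);k=np.zeros_like(m);x0,y0,x1,y1=box;k[y0:y1,x0:x1]=m[y0:y1,x0:x1]
    N,l,s,c=cv2.connectedComponentsWithStats(k);return [(c[i],s[i]) for i in range(1,N) if s[i,4]>=amin]
E
python3 - <<'E'
from h import *
im=cv2.imread("pics/top0.png")[:,:,::-1].copy()
for c,s in blobs("top",im,(18,120,120),(35,255,255),(222,190,305,280)): print(c.round(1),s,onz("top",c,.0795).round(4))
sc=cv2.imread("pics/scene0.png")[:,:,::-1].copy()
for c,s in blobs("scene",sc,(18,120,120),(35,255,255),(215,160,290,210),6): print(c.round(1),s,onz("scene",c,.0795).round(4))
a=cv2.resize(im[185:285,215:325],None,fx=5,fy=5,interpolation=cv2.INTER_CUBIC)
b=cv2.resize(sc[150:220,205:295],None,fx=6,fy=6,interpolation=cv2.INTER_CUBIC)[:,:]
cv2.imwrite("pics/ct.png",a[:,:,::-1]);cv2.imwrite("pics/cs.png",b[:,:,::-1])
E
```

```text
[258. 162.] [256 161   4   4  10] [ 0.4595 -0.008 ]
[232. 170.] [230 168   5   5  21] [ 0.4779 -0.0754]
[275.9 191.2] [273 189   6   5  24] [0.5657 0.0164]
[248.7 200. ] [241 197  16   7  49] [ 0.5826 -0.0495]
```

View pics/ct.png

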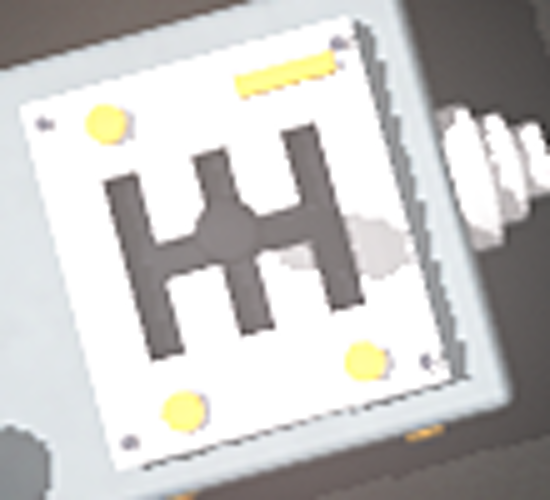

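View pics/cs.png

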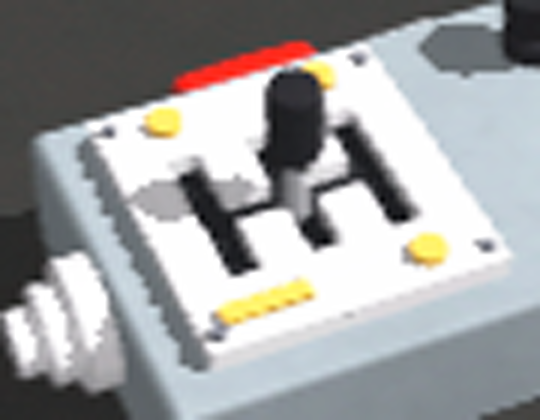

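The crops confirm the bar tab is far right. In the top view the knob's top centre is near crop (228,226), or (260.6,230.2) in the full image.

Run:
```python
from h import *
im=cv2.imread("pics/top0.png")[:,:,::-1].copy()
tabs=[]
for c,s in blobs("top",im,(15,70,120),(40,255,255),(222,190,305,280)): print(c.round(1),s[4],onz("top",c,.0795).round(4)); tabs.append(onz("top",c,.0795))
L=np.array([[54,-34],[54,34],[-54,-34],[-54,34]])/1000
tabs=np.array(tabs[:4])
c=tabs.mean(0)
for src in ("top",):
    best=None
    import itertools
    for p in itertools.permutations(range(4)):
        A=L[list(p)];H=A.T@(tabs-c);th=np.arctan2(H[0,1]-H[1,0],H[0,0]+H[1,1])
        R=np.array([[np.cos(th),-np.sin(th)],[np.sin(th),np.cos(th)]]);e=np.abs(A@R.T+c-tabs).max()
        if abs(th)<1 and (best is None or e<best[0]):best=(e,th,R)
e,th,R=best;print("centre",c,"th",th,"res",e)
k=onz("top",(260.6,230.2),.134);print("knob",k,R.T@(k-c))
# scene: knob top centre crop (295,82)/6
k2=onz("scene",(205+295/6,150+82/6),.134);print("knob scene",k2,R.T@(k2-c))
s=onz("scene",(248.7,200),.0795);print("bar scene in gate",R.T@(s-c))
for n,pt in(("loupe",(198,278)),("mov",(186,227))):print(n,R.T@(onz("top",pt,.09)-c))
```

```text
[271.7 199.5] 90 [ 0.5806 -0.0504]
[235.8 209.3] 49 [0.5638 0.0154]
[287.6 257. ] 47 [ 0.4763 -0.077 ]
[251.3 266.9] 47 [ 0.4595 -0.0114]
centre [ 0.52007145 -0.03085136] th 0.2505080174638577 res 0.00017445127951964956
knob [ 0.52499474 -0.03080601] [ 0.00478086 -0.00117653]
knob scene [ 0.52397484 -0.02719129] [0.00468888 0.0025782 ]
bar scene in gate [ 0.05604348 -0.03347398]
loupe [-0.04739527  0.13028889]
mov [0.04616201 0.12835695]
```

The tab residual is 0.2 mm and the two views agree on the knob position. Gate centre is (0.520, -0.031) with angle 0.2505. The tool x axis is already aligned with gate x, and tool y is gate -y. My plan is to shut the fingers and push the lever -x, then -y, then +x. First I'll bring the shut fingers over the far side of the knob.

Call:
servo_tool(plan=[[[0,1,-0.74,0,0],[0,1,-0.74,0,0],[0,1,-0.74,0,0],[0,1,-0.74,0,0],[0,1,-0.74,0,0],[0,1,-0.74,0,0],[0,1,-0.74,0,0],[0,1,-0.74,0,0],[0,1,-0.74,0,0],[0,1,-0.74,0,0]]], force=20)

```text
time_s: 0.93
tcp_pos: [0.2983, -0.3642, 0.2309]
tool_rot: [-0.0, 0.992, 0.122, -0.0]
wrist_force: [-0.4, -0.0, 0.6]
grip_width: -0.0001
grasp_force: 0.0
```

Call:
servo_tool(plan=[[[0,1,-0.74,0,0],[0,1,-0.74,0,0],[0,1,-0.74,0,0],[0,1,-0.74,0,0],[0,1,-0.74,0,0],[0,1,-0.74,0,0],[0,1,-0.74,0,0],[0,1,-0.74,0,0],[0,1,-0.74,0,0],[0,1,-0.74,0,0]]])

```text
time_s: 1.77
tcp_pos: [0.4562, -0.172, 0.2309]
tool_rot: [-0.0, 0.992, 0.123, -0.0]
wrist_force: [0.6, 0.1, -0.6]
grip_width: -0.0002
grasp_force: 0.0
```

Call:
servo_tool(plan=[[[0,1,-0.74,0,0],[0,1,-0.74,0,0],[0,1,-0.74,0,0],[0,1,-0.74,0,0],[0,1,-0.74,0,0],[0,1,-0.74,0,0],[0,1,-0.74,0,0],[0,1,-0.74,0,0],[0,0,0,0,0],[0,0,0,0,0]]])

```text
time_s: 2.6
tcp_pos: [0.5822, -0.0187, 0.2306]
tool_rot: [-0.0, 0.992, 0.124, -0.001]
wrist_force: [-0.1, -0.5, -0.7]
grip_width: -0.0002
grasp_force: 0.0
```

```bash
cat >> h.py <<'E'
C=np.array([.5201,-.0309]);TH=.2505;R=np.array([[np.cos(TH),-np.sin(TH)],[np.sin(TH),np.cos(TH)]])
def st():
    s=arm.observe();p=s["tcp_pos"];q=s["tool_rot"];f=s["wrist_force"]
    print("t",round(s["time_s"],2),"tcp gate mm",(R.T@(p[:2]-C)*1e3).round(1),"z",round(p[2]*1e3,1),"toolang",round(2*np.arctan2(q[2],q[1]),4),"F gate",(R.T@f[:2]).round(1),f[2].round(1),"w",round(s["grip_width"],4))
E
python3 -c "
from h import *
st()"
```

```text
t 2.6 tcp gate mm [63.2 -3.5] z 230.6 toolang 0.2478 F gate [-0.2 -0.5] -0.7 w -0.0002
```

Call:
servo_tool(plan=[[[0,0,-0.17,1,0],[0,0,0,1,0],[0,0,0,1,0],[0,0,0,1,0],[0,0,0,1,0],[0,0,0,1,0],[0,-0.5,0,0,0],[0,-0.5,0,0,0],[0,0,0,0,0],[0,0,0,0,0]]])

```text
time_s: 3.43
tcp_pos: [0.5615, -0.0218, 0.1113]
tool_rot: [0.0, 0.993, 0.122, -0.0]
wrist_force: [0.2, 0.5, 0.0]
grip_width: -0.0
grasp_force: 0.0
```

```bash
python3 -c "
from h import *
st()
a=arm.get_image('top')[185:285,215:325];b=arm.get_image('scene')[130:220,205:305]
a=cv2.resize(a,(440,400),interpolation=2);b=cv2.resize(b,(356,400)[:1]+(320,),interpolation=2)
b=cv2.copyMakeBorder(b,0,80,0,0,0)
cv2.imwrite('pics/p1.png',np.hstack([a,b])[:,:,::-1])"
```

```text
t 3.43 tcp gate mm [42.4 -1.5] z 111.3 toolang 0.2444 F gate [0.3 0.5] 0.0 w -0.0
```

View pics/p1.png

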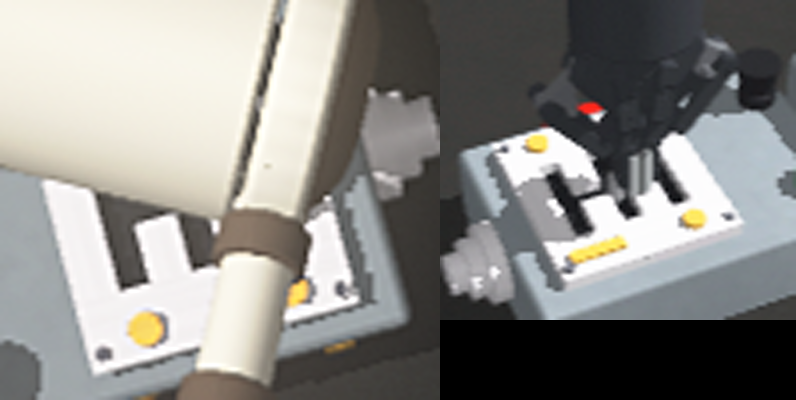

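The scene crop shows the shut fingers just beyond the knob in gate x. The arm hides the gate in the top view, so I'll push gently toward -x and watch the force.

Call:
servo_tool(plan=[[[0,-0.15,0,0,0],[0,-0.15,0,0,0],[0,-0.15,0,0,0],[0,-0.1,0,0,0],[0,0,0,0,0]]])

```text
time_s: 3.95
tcp_pos: [0.5509, -0.0238, 0.1112]
tool_rot: [-0.0, 0.992, 0.123, -0.0]
wrist_force: [0.2, 0.1, -0.2]
grip_width: 0.0004
grasp_force: 0.0
```

Call:
servo_tool(plan=[[[0,-0.1,0,0,0],[0,-0.05,0,0,0]]])

```text
time_s: 4.12
tcp_pos: [0.5483, -0.0245, 0.1113]
tool_rot: [-0.0, 0.992, 0.123, -0.0]
wrist_force: [-0.3, 0.7, -1.3]
grip_width: 0.0003
grasp_force: 0.0
```

Call:
servo_tool(plan=[[[0,-0.05,0,0,0],[0,-0.05,0,0,0]]])

```text
time_s: 4.28
tcp_pos: [0.5467, -0.0249, 0.1114]
tool_rot: [0.0, 0.992, 0.123, 0.0]
wrist_force: [2.4, 0.3, -2.1]
grip_width: -0.0003
grasp_force: 1.0
```

```bash
python3 -c "
from h import *
st()"
```

```text
t 4.28 tcp gate mm [27.2 -0.8] z 111.4 toolang 0.2457 F gate [ 2.4 -0.3] -2.1 w -0.0003
```

Contact came at about TCP x 27.5, as predicted, so the lever is at about +4.3. I'll push 4 mm more.

Call:
servo_tool(plan=[[[0,-0.05,0,0,0],[0,-0.05,0,0,0],[0,-0.05,0,0,0],[0,-0.05,0,0,0],[0,0,0,0,0]]])

```text
time_s: 4.7
tcp_pos: [0.5425, -0.026, 0.1114]
tool_rot: [0.0, 0.992, 0.123, 0.0]
wrist_force: [1.3, 0.3, -1.5]
grip_width: -0.0004
grasp_force: 0.8
```

```bash
python3 -c "
from h import *
st()"
```

```text
t 4.7 tcp gate mm [23.  -0.8] z 111.4 toolang 0.2457 F gate [ 1.3 -0. ] -1.5 w -0.0004
```

Call:
servo_tool(plan=[[[0,0.4,0,0,0],[0,0.2,0,-0.5,0],[0,0,0,-1,0],[0,0,0,-1,0],[0,0,-0.5,0,0],[0,0,-1,0,0],[0,-0.75,-0.7,0,0],[0,-1,0,0,0],[0,0,0,0,0]]])

```text
time_s: 5.45
tcp_pos: [0.5067, 0.0122, 0.1604]
tool_rot: [-0.0, 0.992, 0.123, -0.002]
wrist_force: [-0.5, 0.7, 0.6]
grip_width: 0.0002
grasp_force: 0.0
```

```bash
python3 -c "
from h import *
st()
a=arm.get_image('top')[185:285,215:325];b=arm.get_image('scene')[130:220,205:305]
a=cv2.resize(a,(440,400),interpolation=2);b=cv2.resize(b,(356,320),interpolation=2)
b=cv2.copyMakeBorder(b,0,80,0,0,0)
cv2.imwrite('pics/p2.png',np.hstack([a,b])[:,:,::-1])"
```

```text
t 5.45 tcp gate mm [-2.2 45.1] z 160.4 toolang 0.2472 F gate [-0.3  0.7] 0.6 w 0.0002
```

View pics/p2.png

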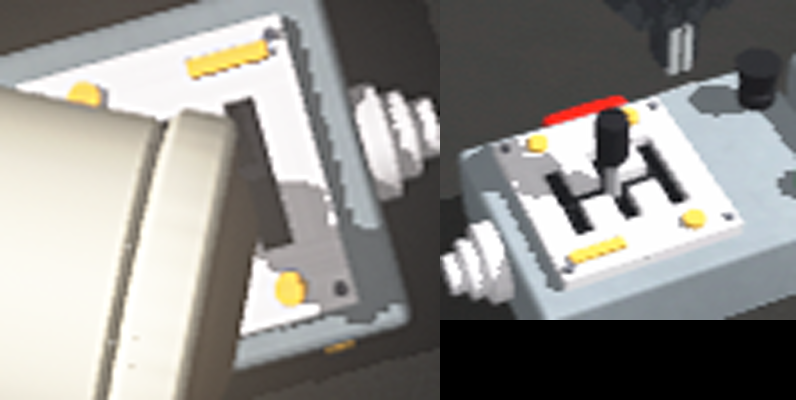

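The scene crop shows the lever at the crossing and the fingers left of it, above the gate. I'll descend and push toward -y.

Call:
servo_tool(plan=[[[0,0.1,0,1,0],[0,0,0,1,0],[0,0,0,0.5,0],[0,0,0.2,0,0],[0,0,0.2,0,0],[0,0,0,0,0]]])

```text
time_s: 6.05
tcp_pos: [0.5148, 0.0028, 0.1125]
tool_rot: [0.001, 0.992, 0.122, 0.001]
wrist_force: [0.8, 0.1, 1.0]
grip_width: -0.0
grasp_force: 0.0
```

Call:
servo_tool(plan=[[[0,0,0.1,0,0],[0,0,0.1,0,0],[0,0,0.1,0,0]]])

```text
time_s: 6.3
tcp_pos: [0.5155, -0.0023, 0.1121]
tool_rot: [0.0, 0.992, 0.123, 0.001]
wrist_force: [0.1, 0.3, 0.8]
grip_width: 0.0002
grasp_force: 0.0
```

Call:
servo_tool(plan=[[[0,0,0.1,0,0],[0,0,0.1,0,0],[0,0,0.1,0,0]]])

```text
time_s: 6.55
tcp_pos: [0.5166, -0.0076, 0.1116]
tool_rot: [-0.0, 0.992, 0.123, 0.0]
wrist_force: [-0.3, 2.4, 1.8]
grip_width: -0.0001
grasp_force: 1.1
```

```bash
python3 -c "
from h import *
st()"
```

```text
t 6.55 tcp gate mm [ 2.4 23.4] z 111.6 toolang 0.2457 F gate [0.3 2.4] 1.8 w -0.0001
```

Call:
servo_tool(plan=[[[0,0,0.1,0,0],[0,0,0.1,0,0],[0,0,0.1,0,0]]])

```text
time_s: 6.8
tcp_pos: [0.518, -0.0136, 0.1114]
tool_rot: [-0.0, 0.992, 0.123, 0.0]
wrist_force: [0.1, 2.3, 2.2]
grip_width: -0.0001
grasp_force: 1.1
```

Call:
servo_tool(plan=[[[0,0,0.1,0,0],[0,0,0.1,0,0],[0,0,0.1,0,0]]])

```text
time_s: 7.05
tcp_pos: [0.5194, -0.0196, 0.1113]
tool_rot: [-0.0, 0.992, 0.123, 0.0]
wrist_force: [0.9, 2.0, 1.5]
grip_width: 0.0002
grasp_force: 1.1
```

Call:
servo_tool(plan=[[[0,0,0.1,0,0],[0,0,0.1,0,0],[0,0,0.1,0,0],[0,0,0.1,0,0]]])

```text
time_s: 7.38
tcp_pos: [0.5213, -0.0273, 0.1113]
tool_rot: [-0.0, 0.992, 0.123, 0.0]
wrist_force: [0.5, 1.8, 0.7]
grip_width: 0.0001
grasp_force: 1.1
```

```bash
python3 -c "
from h import *
st()"
```

```text
t 7.38 tcp gate mm [2.1 3.2] z 111.3 toolang 0.2458 F gate [0.9 1.7] 0.7 w 0.0001
```

It slides freely at about 2 N, with roughly 13 mm left.

Call:
servo_tool(plan=[[[0,0,0.1,0,0],[0,0,0.1,0,0],[0,0,0.1,0,0],[0,0,0.1,0,0]]])

```text
time_s: 7.72
tcp_pos: [0.5233, -0.0351, 0.1113]
tool_rot: [-0.0, 0.992, 0.123, 0.0]
wrist_force: [1.6, 2.9, 0.6]
grip_width: 0.0001
grasp_force: 1.1
```

Call:
servo_tool(plan=[[[0,0,0.1,0,0],[0,0,0.05,0,0],[0,0,0,0,0]]])

```text
time_s: 7.97
tcp_pos: [0.5239, -0.0381, 0.1112]
tool_rot: [0.0, 0.992, 0.123, -0.0]
wrist_force: [0.3, 1.3, -0.7]
grip_width: -0.0002
grasp_force: 0.5
```

Call:
servo_tool(plan=[[[0,0,0.05,0,0],[0,0,0.05,0,0],[0,0,0,0,0]]])

```text
time_s: 8.22
tcp_pos: [0.5242, -0.0393, 0.1112]
tool_rot: [-0.001, 0.992, 0.123, -0.0]
wrist_force: [0.2, 4.3, 1.8]
grip_width: 0.0004
grasp_force: 2.2
```

```bash
python3 -c "
from h import *
st()"
```

```text
t 8.22 tcp gate mm [ 1.9 -9.1] z 111.2 toolang 0.2457 F gate [1.3 4.1] 1.8 w 0.0004
```

At the wall, with 4 N. I'll back off, lift, and go round to the near side.

Call:
servo_tool(plan=[[[0,0,-0.4,0,0],[0,0,-0.2,-0.5,0],[0,0,0,-1,0],[0,0,0,-1,0],[0,-0.75,0,0,0],[0,-1,0.6,0,0],[0,-0.7,1,0,0],[0,0,0.2,0,0],[0,0,0,0,0]]])

```text
time_s: 8.97
tcp_pos: [0.4828, -0.076, 0.1621]
tool_rot: [0.001, 0.993, 0.122, 0.0]
wrist_force: [0.2, -0.0, 1.5]
grip_width: -0.0002
grasp_force: 0.0
```

```bash
python3 -c "
from h import *
st()
a=arm.get_image('top')[185:285,215:325];b=arm.get_image('scene')[130:220,205:305]
a=cv2.resize(a,(440,400),interpolation=2);b=cv2.resize(b,(356,320),interpolation=2)
b=cv2.copyMakeBorder(b,0,80,0,0,0)
cv2.imwrite('pics/p3.png',np.hstack([a,b])[:,:,::-1])"
```

```text
t 8.97 tcp gate mm [-47.3 -34.4] z 162.1 toolang 0.2438 F gate [ 0.2 -0.1] 1.5 w -0.0002
```

View pics/p3.png

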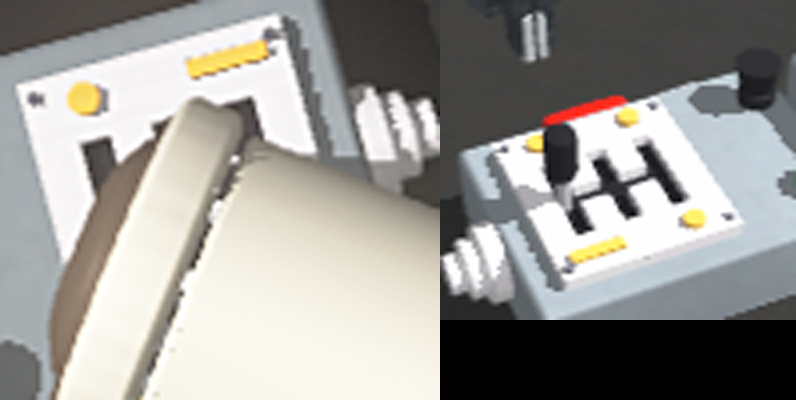

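The lever is now in the right slot, at the crossing. I'll descend on its near side and push toward +x.

Call:
servo_tool(plan=[[[0,0,0,1,0],[0,0,0,1,0],[0,0,0,0.55,0],[0,0.3,0,0,0],[0,0.3,0,0,0],[0,0.2,0,0,0],[0,0.1,0,0,0],[0,0.1,0,0,0],[0,0,0,0,0]]])

```text
time_s: 9.82
tcp_pos: [0.5031, -0.0702, 0.1111]
tool_rot: [0.0, 0.992, 0.123, 0.001]
wrist_force: [-0.8, 1.3, -0.1]
grip_width: 0.0001
grasp_force: 0.0
```

Call:
servo_tool(plan=[[[0,0.1,0,0,0],[0,0.1,0,0,0],[0,0.1,0,0,0],[0,0.1,0,0,0]]])

```text
time_s: 10.15
tcp_pos: [0.5097, -0.0683, 0.1103]
tool_rot: [0.0, 0.992, 0.123, -0.0]
wrist_force: [-2.1, -0.6, 1.2]
grip_width: -0.0
grasp_force: 1.2
```

```bash
python3 -c "
from h import *
st()"
```

```text
t 10.15 tcp gate mm [-19.4 -33.6] z 110.3 toolang 0.2457 F gate [-2.2 -0. ] 1.2 w -0.0
```

26 mm to go.

Call:
servo_tool(plan=[[[0,0.1,0,0,0],[0,0.1,0,0,0],[0,0.1,0,0,0],[0,0.1,0,0,0]]])

```text
time_s: 10.48
tcp_pos: [0.5178, -0.0662, 0.1103]
tool_rot: [0.0, 0.992, 0.123, -0.0]
wrist_force: [-2.4, 0.0, 1.4]
grip_width: -0.0
grasp_force: 1.2
```

Call:
servo_tool(plan=[[[0,0.1,0,0,0],[0,0.1,0,0,0],[0,0.1,0,0,0],[0,0.1,0,0,0],[0,0.1,0,0,0],[0,0.1,0,0,0]]])

```text
time_s: 10.98
tcp_pos: [0.5295, -0.0632, 0.1103]
tool_rot: [-0.0, 0.992, 0.123, -0.0]
wrist_force: [-2.2, -0.7, 1.7]
grip_width: 0.0004
grasp_force: 1.2
```

Call:
servo_tool(plan=[[[0,0.1,0,0,0],[0,0.05,0,0,0],[0,0,0,0,0]]])

```text
time_s: 11.23
tcp_pos: [0.5325, -0.0625, 0.1103]
tool_rot: [-0.0, 0.992, 0.123, 0.0]
wrist_force: [-0.2, -0.8, 0.6]
grip_width: -0.0002
grasp_force: 0.5
```

Call:
servo_tool(plan=[[[0,0.05,0,0,0],[0,0.05,0,0,0],[0,0,0,0,0]]])

```text
time_s: 11.48
tcp_pos: [0.5342, -0.062, 0.1102]
tool_rot: [-0.0, 0.992, 0.123, 0.0]
wrist_force: [-2.1, -0.4, 1.4]
grip_width: -0.0002
grasp_force: 0.8
```

```bash
python3 -c "
from h import *
st()"
```

```text
t 11.48 tcp gate mm [  5.9 -33.6] z 110.2 toolang 0.2458 F gate [-2.1  0.2] 1.4 w -0.0002
```

Call:
servo_tool(plan=[[[0,0.05,0,0,0],[0,0,0,0,0]]])

```text
time_s: 11.65
tcp_pos: [0.5351, -0.0618, 0.1102]
tool_rot: [-0.0, 0.992, 0.123, -0.0]
wrist_force: [-2.3, 0.1, 0.5]
grip_width: 0.0001
grasp_force: 0.9
```

Call:
servo_tool(plan=[[[0,0.05,0,0,0],[0,0,0,0,0]]])

```text
time_s: 11.82
tcp_pos: [0.536, -0.0616, 0.1102]
tool_rot: [-0.0, 0.992, 0.123, -0.0]
wrist_force: [-1.9, -0.5, 1.2]
grip_width: -0.0001
grasp_force: 1.4
```

Call:
servo_tool(plan=[[[0,0.05,0,0,0],[0,0,0,0,0]]])

```text
time_s: 11.98
tcp_pos: [0.5362, -0.0615, 0.1102]
tool_rot: [-0.0, 0.992, 0.123, -0.001]
wrist_force: [-5.7, -1.1, 4.0]
grip_width: -0.0002
grasp_force: 3.3
```

Hard stop reached at about TCP x 8, with 5.7 N. I'll withdraw the hand, lift, and check.

Call:
servo_tool(plan=[[[0,-0.3,0,0,0],[0,-0.6,0,0,0],[0,-0.6,0,-0.3,0],[0,0,0,-1,0],[0,0,0,-1,0],[0,0,0,-1,0],[0,-1,1,-1,0],[0,-1,1,0,0],[0,-1,1,0,0],[0,-1,1,0,0]]])

```text
time_s: 12.82
tcp_pos: [0.4498, -0.1667, 0.197]
tool_rot: [0.001, 0.992, 0.123, 0.001]
wrist_force: [0.4, -0.0, -0.2]
grip_width: -0.0002
grasp_force: 0.0
```

Call:
servo_tool(plan=[[[0,-1,1,0,0],[0,-1,1,0,0],[0,-1,1,0,0],[0,-0.5,1,0,0],[0,0,1,0,0],[0,0,1,0,0],[0,0,1,0,0],[0,0,0.5,0,0],[0,0,0,0,0],[0,0,0,0,0]]])

```text
time_s: 13.65
tcp_pos: [0.4184, -0.3278, 0.1961]
tool_rot: [-0.0, 0.992, 0.122, 0.0]
wrist_force: [-0.6, 0.8, 0.5]
grip_width: -0.0002
grasp_force: 0.0
```

```bash
python3 -c "
from h import *
st()
a=arm.get_image('top')[185:285,215:325];b=arm.get_image('scene')[130:220,205:305]
a=cv2.resize(a,(440,400),interpolation=2);b=cv2.resize(b,(356,320),interpolation=2)
b=cv2.copyMakeBorder(b,0,80,0,0,0)
cv2.imwrite('pics/p4.png',np.hstack([a,b])[:,:,::-1])
k=R@np.array([.03,-.034])+C
print((proj('top',[*k,.134])-[215,185])*4,(proj('scene',[*k,.134])-[205,130])*3.56+[440,0])"
```

```text
t 13.65 tcp gate mm [-172.1 -262.5] z 196.1 toolang 0.2455 F gate [-0.4  0.9] 0.5 w -0.0002
[241.3907313  102.81389488] [576.57854161 161.24631936]
```

View pics/p4.png

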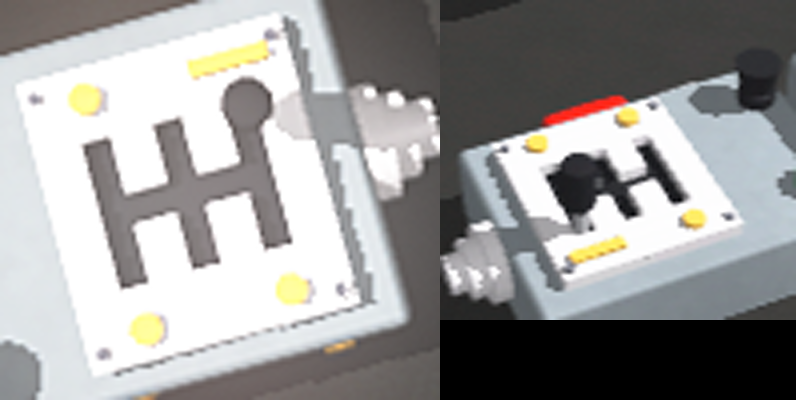

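The knob is at crop (246,103), against a predicted (241,103), so the lever is fully home beside the bar tab. The hand is clear.

```bash
python3 -c "
from workcell import arm
print(arm.sign_off())"
```

```text
the job is handed in; nothing more can be done
None
```

The lever rests against the stop at the far-right slot end marked by the bar tab, the hand is well clear, the highest wrist force I read while pushing was about 7 N, and the job has been handed in; no verdict came back.

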